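# Set the ratchet to loosen and slacken the template clamp

### The arm

A 6-joint arm with a two-finger parallel gripper is mounted at the origin on a cart in front of the work surface, level with it; the furniture and walls round the work are solid. World frame = base frame: x ahead of the robot, y to its left, z up, the work surface at z = 0. Lengths are in m, angles in rad, forces in N, time in s.
With the tool pointing down it reaches from about 0.325 to 0.775 m from the base axis. Payload 5.5 kg.
Tool frame: the origin (TCP) lies midway between the tips of the shut fingers; the grasp point (between the pads) lies 19 mm behind it; z points along the fingers, y is the line along which they close (so a half turn about z gives the same grasp; the last joint's range is limited). The gripper opens to 88 mm and grips with 3 to 60 N. Pads are 20 mm wide; open, the fingers measure 115 mm over their backs; the gripper's body (75 mm by 178 mm) begins 61 mm behind the grasp point.
Start: joints at [-1.265, 0.091, 1.231, -0, 1.82, -0.057], TCP at [0.213, -0.561, 0.223] pointing down, gripper open.
Joint ranges: [-2.87, 2.87], [-0.86, 2.18], [0.17, 2.46], [-1.51, 4.65], [0.06, 2.69], [-2.65, 2.65]. Speed limits (rad/s): [2.57, 2.57, 3.01, 3.14, 3.14, 3.14].

### API

Orientations are given as a rotation vector (axis times angle).
In Python, from station import env gives the robot as it stands.
- The arm moves only by the tool drive_tool, never from a script. Its argument "targets" is a list of rows, each a list of 3 entries, a list of its own where there are three numbers: the shift along the world's x, y, z in units of 120 mm (1.0 is 120 mm), then the turn, a rotation vector about the world's x, y, z in units of 90 degrees (1.0 is 90 degrees), then the opening, from 0 (shut) to 1 (fully open). In form: [[[dx, dy, dz], [wx, wy, wz], grip], ...]. A call has exactly 10 rows; each row is the pose to reach, as a shift and turn from the pose commanded when the call began; what a row does not reach only later rows make up. A row lasts 1/12 s, in which the tool goes at most 41.7 mm and 7.16 degrees, less where a joint would pass 70% of its speed; a pose out of reach is approached as far as the arm can. A call with a number of a shift or a turn outside -1 to 1 is refused whole. A call with a gripper value outside its range is refused whole. The fingers move at their own pace and stop on an object; "grip_force" is the grip in N (left out, the last holds). Time passes only in rows, so rows that repeat a pose let the fingers close, or fill a call up. It gives the time, the measured TCP pose, the force, the opening and the grip force at its end, in the units of the state.
- env.read_state(): the state, without advancing time (a new reading comes with each control period).
- env.camera(name): name is "scene" or "top"; returns a dict with "pixels" (384x512x3 uint8, red, green, blue), "fovy" (degrees; the focal length in pixels is half the picture's height over the tangent of half this angle, whatever the lens; pixels are square), "cx", "cy" (the principal point, pixels), "dist" ([k1, k2, p1, p2, k3] as OpenCV has them; the pictures are not rectified), "R" (3x3) and "t" (3): a world point X has camera coordinates R X + t. Camera axes: x right, y down, z forward; pixel columns grow to the right and rows downward; lengths in m; the calibration is good to about 2 mm. A picture is of the moment at which its call begins. There is no depth.
- env.finish_job(): hands the job in; it is judged then, once.
Trained networks look in the newest picture that a camera, given by its name, has taken for a name from the list of things; names that differ only in an ending like _2 or _b are one class to them, and where a whole thing is asked for, a point or a joint stands for the part that bears it (a point fixed in the world has none). Each returns a list of dicts, best first, with "confidence" (0 to 1); they miss things now and then, are a little off and sometimes report something else, mostly with a low value. They report only what shows in the picture. A call takes as long as a camera call.
- env.search_frame(query, camera): "box" ([centre column, centre row, width, height] as shares, 0 to 1, of the picture: columns of its width, rows of its height, round what is visible of it).
- env.silhouettes(query, camera): "mask" (384x512 bool, what is visible of it) and "box" ([centre column, centre row, width, height] as shares, 0 to 1, of the picture: columns of its width, rows of its height, round what is visible of it).
The state is a dict: "time_s": time; "joint_pos": joint angles; "joint_vel": joint speeds; "tau": joint torques, N m; "tcp_pos": TCP position; "tcp_rot": TCP orientation; "contact_force": force on the tool from outside, world axes, zero at the start; "ft_torque": the same for the moment, N m; "width": finger opening in m; "finger_force": force on a finger pad.
Only numpy, scipy, OpenCV 4.12 (cv2) and the standard library are available. Lean on these libraries where they do the work, as an engineer would, in place of code of your own. Each camera call takes 0.05 s, during which the arm holds its last target. There are 200 camera calls.

### The job

Slacken the clamp that holds the jigger template: the ratchet already sitting on its bolt is set to tighten, so first flip its red direction lever fully over to the loosen side (its far stop, the way the handle will swing), then swing the blue handle counter-clockwise (seen from above) until the bolt has turned an eighth of a turn or a little more. Leave the lever on the loosen side, let go of the ratchet, and do not knock the cream cup standing nearby.

Things in the scene. Friction and masses are not known exactly. Their poses are not given: they have to be found in the camera images.
- ratchet: Steel ratchet on a bench-fixed green clamp. Origin: on the upright bolt axis, at the head's underside, 89 mm above the table; x turns with the handle, which runs along -x; z up. Head: 44 mm wide, 18 high, ends 53 mm behind the axis. Blue grip: round, 24 mm thick, 85 to 185 mm behind the axis, centre 9 mm above the origin, free below. Travel 1.7 rad or more counter-clockwise from its start.
- direction_lever (a joint): Red lever on the ratchet head, rad. Upright pivot at ratchet x -36 mm, y 0; its tab (30 mm long, 8 thick, 19 to 39 mm above the ratchet's origin) points back toward the grip. 0: tab leans 35 deg to ratchet +y, tighten (starts within 0.1 of it). 1.22: 35 deg to -y, loosen, end stop. Flips under a sideways push of 2 N, which does not move the handle; stays where left.
- clamp_bolt (a joint): Bolt and steel socket (yellow mark) under the ratchet head, rad: 0 tight at the start, grows counter-clockwise from above as it loosens, to 2.0. Lever on tighten: handle swings counter-clockwise without it. Lever on loosen: it follows the handle counter-clockwise after up to 0.55 rad of play, 7 N at mid grip; swinging back leaves it. Handle and bolt stay where left.
- bisque_cup: Loose cream unglazed cup, 68 mm across and 76 mm high, standing on the table to the left of the clamp; origin at the centre of its underside, z up. A bystander, to be left alone.

How it is judged:
By the outcome, as a careful person would: the job done as asked, in the order asked, and still so for the second after the job is handed in, with the robot touching nothing.
It also fails if it takes over 48 s, if anything falls off the work surface, if the arm or the gripper's body presses on something with over 40 N, if the wrist force passes 120 N, or if a joint passes its speed limit or range.

## Working session

There is one attempt and no reset: what is moved stays moved. The work goes in short steps, Python scripts to look and compute and a tool call to move; the robot and the scene stay as the last step left them, time stands still between calls to the robot, and variables do not carry over. Pictures are saved under pics/ and viewed, at most 10 in all, crops included, and the job is handed in when it is done.

Besides the shell and the picture viewer there is one more tool, called after "Request:" as name(argument=value, ...), one argument or row to a line, values as JSON. drive_tool: Moves the arm, as the interface text tells. Shifts and turns lie within -1 to 1; 1 stands for 120 mm of shift or 90 degrees of turn. Its arguments: {"type":"object","properties":{"targets":{"type":"array"},"grip_force":{"type":"number"}},"required":["targets"]}

```bash
mkdir -p pics; cat > h.py <<'E'
import numpy as np,cv2
from station import env
def K(c):
    f=c["pixels"].shape[0]/2/np.tan(np.radians(c["fovy"])/2)
    return np.array([[f,0,c["cx"]],[0,f,c["cy"]],[0,0,1.]])
def ray(c,uv,z):
    p=cv2.undistortPoints(np.array(uv,float).reshape(-1,1,2),K(c),np.array(c["dist"],float)).reshape(-1,2)
    R=np.array(c["R"]);t=np.array(c["t"]);o=-R.T@t
    d=np.c_[p,np.ones(len(p))]@R
    return o+d*((z-o[2])/d[:,2])[:,None]
def proj(c,X):
    return cv2.projectPoints(np.array(X,float).reshape(-1,1,3),cv2.Rodrigues(np.array(c["R"]))[0],np.array(c["t"],float),K(c),np.array(c["dist"],float))[0].reshape(-1,2)
def save(c,n): cv2.imwrite("pics/"+n,c["pixels"][:,:,::-1])
E
python3 - <<'E'
from h import *
C={n:env.camera(n) for n in("scene","top")}
cv2.imwrite("pics/a.png",cv2.resize(np.vstack([C["scene"]["pixels"],C["top"]["pixels"]])[:,:,::-1],(400,600),interpolation=3))
save(C["top"],"top.png");save(C["scene"],"scene.png")
for n,c in C.items():
    print(n,c["fovy"],-np.array(c["R"]).T@c["t"])
    for q in("ratchet","direction_lever","clamp_bolt","bisque_cup"):
        for r in env.silhouettes(q,n)[:2]:
            m=r["mask"];ys,xs=np.nonzero(m);print(q,round(r["confidence"],2),m.sum(),xs.mean().round(1),ys.mean().round(1),xs.min(),xs.max(),ys.min(),ys.max())
E
```

```text
scene 52.48402491743021 [0.25893765 0.57531749 0.67665379]
ratchet 0.95 726 283.2 154.3 266 301 128 185
ratchet 0.16 88 276.7 140.1 272 282 134 146
clamp_bolt 0.47 730 282.8 154.0 265 301 128 185
bisque_cup 0.68 1116 243.3 253.6 226 259 234 276
top 55.85989229457565 [0.41002501 0.02805865 0.9414322 ]
ratchet 0.77 1028 326.8 195.3 289 359 166 230
direction_lever 0.41 78 336.4 184.2 328 343 181 187
bisque_cup 0.73 620 208.4 212.9 195 222 199 226
```

View pics/top.png

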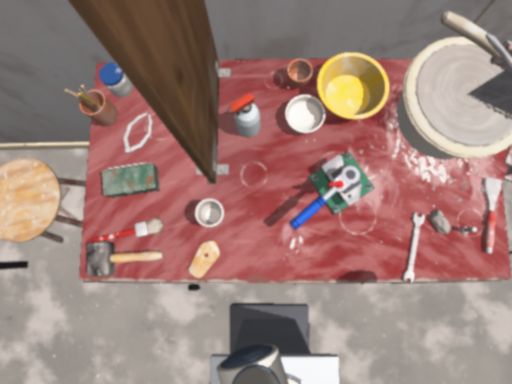

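View pics/scene.png

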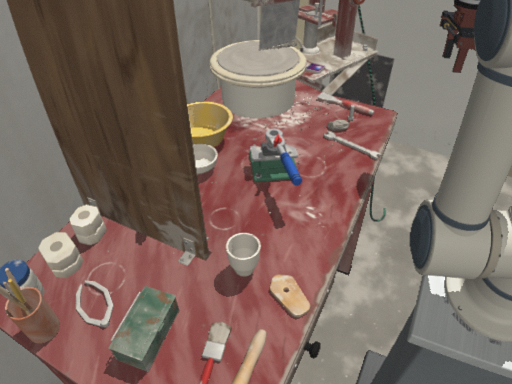

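```bash
python3 - <<'E'
from h import *
c=env.camera("top");s=env.camera("scene")
p=c["pixels"];h=cv2.cvtColor(p,cv2.COLOR_RGB2HSV)
box=np.zeros(p.shape[:2],bool);box[150:240,280:375]=1
b=box&(h[...,0]>100)&(h[...,0]<130)&(h[...,1]>130)
ys,xs=np.nonzero(b);P=ray(c,np.c_[xs,ys],.101)
m=P[:,:2].mean(0);u,S,v=np.linalg.svd(P[:,:2]-m,full_matrices=False);q=(P[:,:2]-m)@v[0]
print(len(xs),m,v[0],q.min(),q.max())
d=v[0]*np.sign(v[0]@[1,-1]) # toward head
# far end of grip is 185 behind
hi=m+d*q.min() if (v[0]@d>0) else m-d*q.max()
hi2=m+d*q.max() if (v[0]@d>0) else m-d*q.min()
print("ends",hi,hi2,"axis",hi+.185*d,hi2+.085*d,"yaw",np.degrees(np.arctan2(d[1],d[0])))
r=box&((h[...,0]<6)|(h[...,0]>174))&(h[...,1]>190)&(h[...,2]>150)
ys,xs=np.nonzero(r);print("red",len(xs),np.c_[xs,ys].mean(0),ray(c,[np.c_[xs,ys].mean(0)],.128))
mk=env.silhouettes("bisque_cup","top")[0]["mask"];ys,xs=np.nonzero(mk);print("cup",ray(c,[[xs.mean(),ys.mean()]],.05))
print("board",ray(c,[[215,182]],.0))
cv2.imwrite("pics/z.png",np.hstack([cv2.resize(p[150:240,280:375,::-1],(380,360),interpolation=2),cv2.resize(s["pixels"][110:200,240:335,::-1],(380,360),interpolation=2)]))
E
```

```text
342 [ 0.49901054 -0.07698142] [-0.6487812  0.760975 ] -0.048865112962958326 0.04861741169214172
ends [ 0.46746848 -0.03998478] [ 0.53071331 -0.11416655] axis [ 0.587493   -0.18076516] [ 0.58585971 -0.17884942] yaw -49.5502276335294
red 12 [334.16666667 184.25      ] [[ 0.55911621 -0.1347325   0.128     ]]
cup [[0.50208507 0.16291272 0.05      ]]
board [[0.58985834 0.15479081 0.        ]]
```

View pics/z.png

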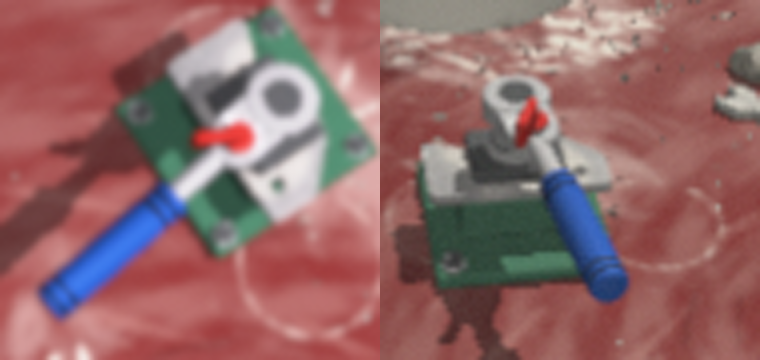

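```bash
cat >> h.py <<'E'
from scipy.spatial.transform import Rotation as Ro
A=np.array([.5867,-.180]);Y0=-49.55
def pt(b,y,sw=0,z=.1):  # ratchet coords -> world after swing sw rad ccw
    a=np.radians(Y0)+sw;d=np.array([np.cos(a),np.sin(a)]);n=np.array([-d[1],d[0]])
    return np.r_[A-b*d+y*n,z]
def st():
    s=env.read_state();R=Ro.from_rotvec(s["tcp_rot"]).as_matrix()
    print("t",s["time_s"],"tcp",np.round(s["tcp_pos"],4),"yaxis deg",np.degrees(np.arctan2(R[1,1],R[0,1])).round(1),"F",np.round(s["contact_force"],1),"w",s["width"],"q",np.round(s["joint_pos"],2));return s
def to(*a,**k):
    p=pt(*a,**k);print(a,k,p.round(4),"units",((p-env.read_state()["tcp_pos"])/.12).round(3))
E
python3 - <<'E'
from h import *
st()
to(62,45) if 0 else to(.062,.045,z=.2)
to(.062,.045,z=.114);to(.062,.004,z=.114)
E
```

```text
t 0.65 tcp [ 0.213  -0.5609  0.2227] yaxis deg -69.2 F [ 0.5 -0.1  0.2] w 0.08770217013462947 q [-1.26  0.09  1.23  0.    1.82 -0.06]
(0.062, 0.045) {'z': 0.2} [ 0.5807 -0.1036  0.2   ] units [ 3.065  3.811 -0.189]
(0.062, 0.045) {'z': 0.114} [ 0.5807 -0.1036  0.114 ] units [ 3.065  3.811 -0.906]
(0.062, 0.004) {'z': 0.114} [ 0.5495 -0.1302  0.114 ] units [ 2.805  3.589 -0.906]
```

Request:
drive_tool(
  targets=[
    [[0.08,0.095,0],[0,0,0.02],0],
    [[0.16,0.19,0],[0,0,0.04],0],
    [[0.24,0.285,0],[0,0,0.06],0],
    [[0.32,0.38,0],[0,0,0.08],0],
    [[0.4,0.475,0],[0,0,0.1],0],
    [[0.48,0.57,0],[0,0,0.12],0],
    [[0.56,0.665,0],[0,0,0.14],0],
    [[0.64,0.76,0],[0,0,0.16],0],
    [[0.72,0.855,0],[0,0,0.19],0],
    [[0.8,0.95,0],[0,0,0.218],0],
  ],
)

```text
time_s: 1.48
tcp_pos: [0.3099, -0.4457, 0.2227]
tcp_rot: [2.946, 1.091, 0.0]
contact_force: [-0.1, 0.3, -0.4]
width: 0.0249
finger_force: 0.0
```

Request:
drive_tool(
  targets=[
    [[0.08,0.095,0],[0,0,0],0],
    [[0.16,0.19,0],[0,0,0],0],
    [[0.24,0.285,0],[0,0,0],0],
    [[0.32,0.38,0],[0,0,0],0],
    [[0.4,0.475,0],[0,0,0],0],
    [[0.48,0.57,0],[0,0,0],0],
    [[0.56,0.665,0],[0,0,0],0],
    [[0.64,0.76,0],[0,0,0],0],
    [[0.72,0.855,0],[0,0,0],0],
    [[0.8,0.95,0],[0,0,0],0],
  ],
)

```text
time_s: 2.32
tcp_pos: [0.4057, -0.3316, 0.2227]
tcp_rot: [2.947, 1.088, 0.0]
contact_force: [0.5, -0.9, -0.8]
width: 0.0005
finger_force: 0.0
```

Request:
drive_tool(
  targets=[
    [[0.08,0.095,0],[0,0,0],0],
    [[0.16,0.19,0],[0,0,0],0],
    [[0.24,0.285,0],[0,0,0],0],
    [[0.32,0.38,0],[0,0,0],0],
    [[0.4,0.475,0],[0,0,0],0],
    [[0.48,0.57,0],[0,0,0],0],
    [[0.56,0.665,0],[0,0,0],0],
    [[0.64,0.76,0],[0,0,0],0],
    [[0.72,0.855,0],[0,0,0],0],
    [[0.8,0.95,0],[0,0,0],0],
  ],
)

```text
time_s: 3.15
tcp_pos: [0.5015, -0.2175, 0.2227]
tcp_rot: [2.947, 1.088, 0.0]
contact_force: [0.8, 0.3, -0.1]
width: 0.0002
finger_force: 0.0
```

Request:
drive_tool(
  targets=[
    [[0.08,0.095,0],[0,0,0],0],
    [[0.16,0.19,0],[0,0,0],0],
    [[0.24,0.285,0],[0,0,0],0],
    [[0.32,0.38,0],[0,0,0],0],
    [[0.4,0.475,0],[0,0,0],0],
    [[0.48,0.57,0],[0,0,0],0],
    [[0.56,0.665,0],[0,0,0],0],
    [[0.6,0.76,0],[0,0,0],0],
    [[0.65,0.96,0],[0,0,0],0],
    [[0.65,0.96,0],[0,0,0],0],
  ],
)

```text
time_s: 3.98
tcp_pos: [0.5798, -0.1, 0.2224]
tcp_rot: [-2.945, -1.089, -0.001]
contact_force: [-0.2, 0.2, -0.7]
width: 0.0004
finger_force: 0.0
```

```bash
python3 - <<'E'
from h import *
st()
to(.065,.045,z=.114);to(.065,-.002,z=.114)
c=env.camera("top");s=env.camera("scene")
cv2.imwrite("pics/b.png",np.hstack([cv2.resize(c["pixels"][140:240,270:380,::-1],(396,360),interpolation=2),cv2.resize(s["pixels"][90:190,230:340,::-1],(396,360),interpolation=2)]))
E
```

```text
t 3.9833 tcp [ 0.5798 -0.1     0.2224] yaxis deg -49.4 F [-0.2  0.2 -0.7] w 0.0004100896109368359 q [-0.23  0.06  1.26  0.    1.82  0.63]
(0.065, 0.045) {'z': 0.114} [ 0.5788 -0.1013  0.114 ] units [-0.009 -0.011 -0.904]
(0.065, -0.002) {'z': 0.114} [ 0.543  -0.1318  0.114 ] units [-0.307 -0.265 -0.904]
```

View pics/b.png

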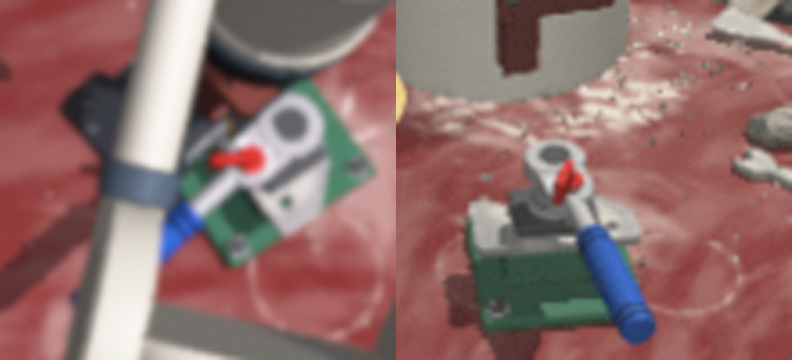

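The handle and lever are unmoved: the red tab still leans left in the top view, at about (230,158) in the crop. The gripper is beyond it. I'll descend and push next.

Request:
drive_tool(
  targets=[
    [[0,0,-0.2],[0,0,0],0],
    [[0,0,-0.4],[0,0,0],0],
    [[0,0,-0.6],[0,0,0],0],
    [[0,0,-0.8],[0,0,0],0],
    [[0,0,-0.9],[0,0,0],0],
    [[0,0,-0.9],[0,0,0],0],
    [[0,0,-0.9],[0,0,0],0],
    [[-0.04,-0.035,-0.9],[0,0,0],0],
    [[-0.08,-0.07,-0.9],[0,0,0],0],
    [[-0.12,-0.1,-0.9],[0,0,0],0],
  ],
)

```text
time_s: 4.92
tcp_pos: [0.565, -0.1162, 0.1166]
tcp_rot: [2.947, 1.085, 0.005]
contact_force: [1.6, 1.1, 0.3]
width: 0.0004
finger_force: 0.6
```

Request:
drive_tool(
  targets=[
    [[-0.02,-0.018,0],[0,0,0],0],
    [[-0.04,-0.035,0],[0,0,0],0],
    [[-0.06,-0.053,0],[0,0,0],0],
    [[-0.08,-0.07,0],[0,0,0],0],
    [[-0.1,-0.088,0],[0,0,0],0],
    [[-0.12,-0.105,0],[0,0,0],0],
    [[-0.14,-0.122,0],[0,0,0],0],
    [[-0.16,-0.137,0],[0,0,0],0],
    [[-0.16,-0.137,0],[0,0,0],0],
    [[-0.16,-0.137,0],[0,0,0],0],
  ],
)

```text
time_s: 5.75
tcp_pos: [0.5455, -0.132, 0.1145]
tcp_rot: [-2.948, -1.085, -0.001]
contact_force: [3.5, 3.3, 0.5]
width: 0.0006
finger_force: 1.9
```

```bash
python3 - <<'E'
from h import *
st()
to(.065,0,z=.114)
c=env.camera("top");s=env.camera("scene")
cv2.imwrite("pics/c.png",np.hstack([cv2.resize(c["pixels"][140:240,270:380,::-1],(396,360),interpolation=2),cv2.resize(s["pixels"][90:190,230:340,::-1],(396,360),interpolation=2)]))
E
```

```text
t 5.75 tcp [ 0.5455 -0.132   0.1145] yaxis deg -49.6 F [3.5 3.3 0.5] w 0.0005612126070864834 q [-0.3  -0.01  1.52  0.    1.63  0.57]
(0.065, 0) {'z': 0.114} [ 0.5445 -0.1305  0.114 ] units [-0.008  0.012 -0.004]
```

View pics/c.png

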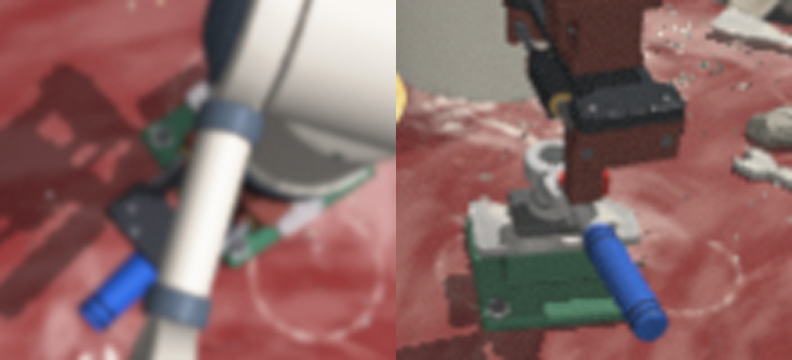

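The lever appears pushed over (4.8 N, and the grip end has shifted slightly). Next I'll back off, lift, move beside the grip and check.

```bash
python3 - <<'E'
from h import *
to(.065,.02,z=.114);to(.135,.05,z=.19);to(.135,.05,z=.08)
E
```

```text
(0.065, 0.02) {'z': 0.114} [ 0.5597 -0.1176  0.114 ] units [ 0.119  0.12  -0.004]
(0.135, 0.05) {'z': 0.19} [ 0.5372 -0.0448  0.19  ] units [-0.069  0.726  0.629]
(0.135, 0.05) {'z': 0.08} [ 0.5372 -0.0448  0.08  ] units [-0.069  0.726 -0.288]
```

Request:
drive_tool(
  targets=[
    [[0.06,0.06,0],[0,0,0],0],
    [[0.12,0.12,0],[0,0,0],0],
    [[0.13,0.13,0.2],[0,0,0],0],
    [[0.13,0.13,0.4],[0,0,0],0],
    [[0.13,0.2,0.6],[0,0,0],0],
    [[0.1,0.35,0.63],[0,0,0],0],
    [[0.05,0.5,0.63],[0,0,0],0],
    [[0,0.65,0.63],[0,0,0],0],
    [[-0.07,0.73,0.63],[0,0,0],0],
    [[-0.07,0.73,0.63],[0,0,0],0],
  ],
)

```text
time_s: 6.68
tcp_pos: [0.5362, -0.0429, 0.1903]
tcp_rot: [-2.947, -1.088, 0.001]
contact_force: [0.5, -0.2, -0.1]
width: 0.0003
finger_force: 0.0
```

```bash
python3 - <<'E'
from h import *
st()
c=env.camera("top");s=env.camera("scene")
cv2.imwrite("pics/d.png",np.hstack([cv2.resize(c["pixels"][140:240,270:380,::-1],(396,360),interpolation=2),cv2.resize(s["pixels"][90:190,230:340,::-1],(396,360),interpolation=2)]))
E
```

```text
t 6.6833 tcp [ 0.5362 -0.0429  0.1903] yaxis deg -49.5 F [ 0.5 -0.2 -0.1] w 0.000314144184915019 q [-0.14 -0.08  1.46 -0.    1.76  0.72]
```

View pics/d.png

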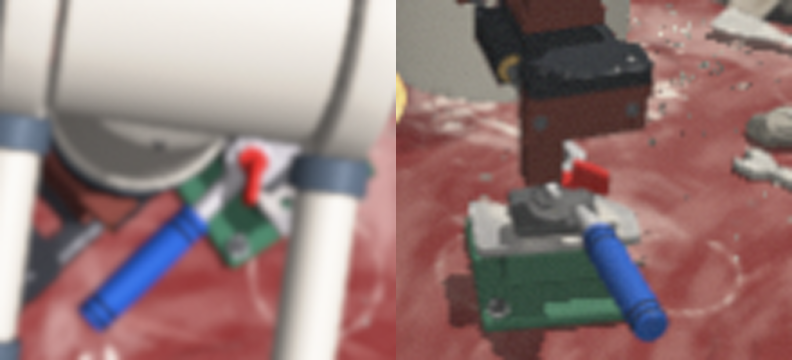

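The red tab now points straight down the top view, from about (253,160) to (250,200) in the crop. That is the loosen side. I'll check its angle against the handle.

```bash
cat >> h.py <<'E'
def meas(c,z,kind,roi):
    p=c["pixels"];h=cv2.cvtColor(p,cv2.COLOR_RGB2HSV);b=np.zeros(p.shape[:2],bool);b[roi[0]:roi[1],roi[2]:roi[3]]=1
    if kind=="blue": b&=(h[...,0]>105)&(h[...,0]<125)&(h[...,1]>150)
    else: b&=((h[...,0]<6)|(h[...,0]>174))&(h[...,1]>190)&(h[...,2]>140)
    ys,xs=np.nonzero(b);P=ray(c,np.c_[xs,ys],z)[:,:2];m=P.mean(0);u,S,v=np.linalg.svd(P-m,full_matrices=False);q=(P-m)@v[0]
    a=np.degrees(np.arctan2(v[0,1],v[0,0]))%180;print(kind,len(xs),m.round(4),"ang",a.round(1),"ext",np.ptp(q).round(4));return m,a
E
python3 - <<'E'
from h import *
c=env.camera("top")
meas(c,.101,"blue",(150,260,280,375));meas(c,.128,"red",(175,205,325,350))
to(.135,.05,z=.08)
E
```

```text
blue 330 [ 0.4945 -0.081 ] ang 133.1 ext 0.0949
red 24 [ 0.5521 -0.1464] ang 173.9 ext 0.0279
(0.135, 0.05) {'z': 0.08} [ 0.5372 -0.0448  0.08  ] units [ 0.001  0.002 -0.917]
```

Request:
drive_tool(
  targets=[
    [[0,0,-0.15],[0,0,0],0],
    [[0,0,-0.3],[0,0,0],0],
    [[0,0,-0.5],[0,0,0],0],
    [[0,0,-0.7],[0,0,0],0],
    [[0,0,-0.9],[0,0,0],0],
    [[0,0,-0.92],[0,0,0],0],
    [[-0.04,-0.03,-0.92],[0,0,0],0],
    [[-0.08,-0.065,-0.92],[0,0,0],0],
    [[-0.11,-0.095,-0.92],[0,0,0],0],
    [[-0.11,-0.095,-0.92],[0,0,0],0],
  ],
)

```text
time_s: 7.67
tcp_pos: [0.5241, -0.0572, 0.082]
tcp_rot: [2.947, 1.083, 0.004]
contact_force: [0.6, 0.1, 0.8]
width: 0.0006
finger_force: 0.0
```

```bash
python3 - <<'E'
from h import *
st()
for s in np.arange(0,1.45,.1): to(.135,.022,s,z=.08)
E
```

```text
t 7.6667 tcp [ 0.5241 -0.0572  0.082 ] yaxis deg -49.7 F [0.6 0.1 0.8] w 0.000599920320301537 q [-0.17 -0.09  1.66 -0.    1.57  0.69]
(0.135, 0.022, np.float64(0.0)) {'z': 0.08} [ 0.5159 -0.063   0.08  ] units [-0.069 -0.048 -0.017]
(0.135, 0.022, np.float64(0.1)) {'z': 0.08} [ 0.5045 -0.0707  0.08  ] units [-0.163 -0.112 -0.017]
(0.135, 0.022, np.float64(0.2)) {'z': 0.08} [ 0.494  -0.0794  0.08  ] units [-0.251 -0.185 -0.017]
(0.135, 0.022, np.float64(0.30000000000000004)) {'z': 0.08} [ 0.4844 -0.0892  0.08  ] units [-0.33  -0.266 -0.017]
(0.135, 0.022, np.float64(0.4)) {'z': 0.08} [ 0.4759 -0.0998  0.08  ] units [-0.402 -0.355 -0.017]
(0.135, 0.022, np.float64(0.5)) {'z': 0.08} [ 0.4684 -0.1113  0.08  ] units [-0.464 -0.451 -0.017]
(0.135, 0.022, np.float64(0.6000000000000001)) {'z': 0.08} [ 0.4622 -0.1234  0.08  ] units [-0.516 -0.552 -0.017]
(0.135, 0.022, np.float64(0.7000000000000001)) {'z': 0.08} [ 0.4571 -0.1361  0.08  ] units [-0.558 -0.658 -0.017]
(0.135, 0.022, np.float64(0.8)) {'z': 0.08} [ 0.4534 -0.1493  0.08  ] units [-0.589 -0.767 -0.017]
(0.135, 0.022, np.float64(0.9)) {'z': 0.08} [ 0.451  -0.1628  0.08  ] units [-0.609 -0.88  -0.017]
(0.135, 0.022, np.float64(1.0)) {'z': 0.08} [ 0.45   -0.1764  0.08  ] units [-0.618 -0.993 -0.017]
(0.135, 0.022, np.float64(1.1)) {'z': 0.08} [ 0.4503 -0.1901  0.08  ] units [-0.615 -1.107 -0.017]
(0.135, 0.022, np.float64(1.2000000000000002)) {'z': 0.08} [ 0.452  -0.2036  0.08  ] units [-0.601 -1.22  -0.017]
(0.135, 0.022, np.float64(1.3)) {'z': 0.08} [ 0.455 -0.217  0.08 ] units [-0.576 -1.331 -0.017]
(0.135, 0.022, np.float64(1.4000000000000001)) {'z': 0.08} [ 0.4594 -0.2299  0.08  ] units [-0.539 -1.439 -0.017]
```

Request:
drive_tool(
  targets=[
    [[-0.02,-0.012,0],[0,0,0.006],0],
    [[-0.04,-0.024,0],[0,0,0.013],0],
    [[-0.06,-0.036,0],[0,0,0.019],0],
    [[-0.08,-0.05,0],[0,0,0.025],0],
    [[-0.095,-0.062,0],[0,0,0.032],0],
    [[-0.11,-0.074,0],[0,0,0.038],0],
    [[-0.125,-0.084,0],[0,0,0.045],0],
    [[-0.14,-0.094,0],[0,0,0.051],0],
    [[-0.152,-0.103,0],[0,0,0.057],0],
    [[-0.163,-0.112,0],[0,0,0.064],0],
  ],
)

```text
time_s: 8.5
tcp_pos: [0.5043, -0.0694, 0.0799]
tcp_rot: [2.889, 1.233, 0.001]
contact_force: [3.3, 1.8, -1.1]
width: 0.0002
finger_force: 1.3
```

Request:
drive_tool(
  targets=[
    [[-0.009,-0.007,0],[0,0,0.006],0],
    [[-0.018,-0.014,0],[0,0,0.013],0],
    [[-0.027,-0.021,0],[0,0,0.019],0],
    [[-0.036,-0.029,0],[0,0,0.025],0],
    [[-0.045,-0.036,0],[0,0,0.032],0],
    [[-0.053,-0.043,0],[0,0,0.038],0],
    [[-0.062,-0.05,0],[0,0,0.045],0],
    [[-0.071,-0.058,0],[0,0,0.051],0],
    [[-0.079,-0.065,0],[0,0,0.057],0],
    [[-0.088,-0.073,0],[0,0,0.064],0],
  ],
)

```text
time_s: 9.33
tcp_pos: [0.4935, -0.0783, 0.0798]
tcp_rot: [2.824, 1.377, 0.0]
contact_force: [3.4, 1.7, -1.0]
width: 0.0004
finger_force: 1.3
```

Request:
drive_tool(
  targets=[
    [[-0.008,-0.008,0],[0,0,0.006],0],
    [[-0.016,-0.016,0],[0,0,0.013],0],
    [[-0.024,-0.024,0],[0,0,0.019],0],
    [[-0.032,-0.032,0],[0,0,0.025],0],
    [[-0.04,-0.04,0],[0,0,0.032],0],
    [[-0.048,-0.048,0],[0,0,0.038],0],
    [[-0.056,-0.056,0],[0,0,0.045],0],
    [[-0.064,-0.064,0],[0,0,0.051],0],
    [[-0.072,-0.073,0],[0,0,0.057],0],
    [[-0.079,-0.081,0],[0,0,0.064],0],
  ],
)

```text
time_s: 10.17
tcp_pos: [0.484, -0.088, 0.0799]
tcp_rot: [-2.751, -1.517, -0.0]
contact_force: [2.0, 2.1, -1.2]
width: 0.0002
finger_force: 1.4
```

Request:
drive_tool(
  targets=[
    [[-0.008,-0.009,0],[0,0,0.006],0],
    [[-0.015,-0.018,0],[0,0,0.013],0],
    [[-0.022,-0.027,0],[0,0,0.019],0],
    [[-0.029,-0.036,0],[0,0,0.025],0],
    [[-0.036,-0.045,0],[0,0,0.032],0],
    [[-0.043,-0.053,0],[0,0,0.038],0],
    [[-0.05,-0.062,0],[0,0,0.045],0],
    [[-0.058,-0.071,0],[0,0,0.051],0],
    [[-0.065,-0.08,0],[0,0,0.057],0],
    [[-0.072,-0.089,0],[0,0,0.064],0],
  ],
)

```text
time_s: 11.0
tcp_pos: [0.4756, -0.0984, 0.0798]
tcp_rot: [-2.671, -1.653, -0.001]
contact_force: [2.9, 4.8, 0.6]
width: 0.0002
finger_force: 2.9
```

Request:
drive_tool(
  targets=[
    [[-0.007,-0.009,0],[0,0,0.006],0],
    [[-0.013,-0.019,0],[0,0,0.013],0],
    [[-0.02,-0.029,0],[0,0,0.019],0],
    [[-0.026,-0.038,0],[0,0,0.025],0],
    [[-0.032,-0.048,0],[0,0,0.032],0],
    [[-0.038,-0.058,0],[0,0,0.038],0],
    [[-0.044,-0.067,0],[0,0,0.045],0],
    [[-0.05,-0.077,0],[0,0,0.051],0],
    [[-0.056,-0.086,0],[0,0,0.057],0],
    [[-0.062,-0.096,0],[0,0,0.064],0],
  ],
)

```text
time_s: 11.83
tcp_pos: [0.4681, -0.1097, 0.0799]
tcp_rot: [-2.584, -1.785, -0.001]
contact_force: [2.8, 5.2, 0.3]
width: 0.0004
finger_force: 3.1
```

```bash
python3 - <<'E'
from h import *
st()
c=env.camera("top");meas(c,.101,"blue",(150,280,280,400))
s=env.camera("scene")
cv2.imwrite("pics/e.png",np.hstack([cv2.resize(c["pixels"][140:240,270:380,::-1],(396,360),interpolation=2),cv2.resize(s["pixels"][90:190,230:340,::-1],(396,360),interpolation=2)]))
E
```

```text
t 11.8333 tcp [ 0.4681 -0.1097  0.0799] yaxis deg -20.7 F [2.8 5.2 0.3] w 0.00038892723914129375 q [-0.3  -0.22  1.78  0.    1.58  0.06]
blue 16 [ 0.4191 -0.1137] ang 62.4 ext 0.0152
```

View pics/e.png

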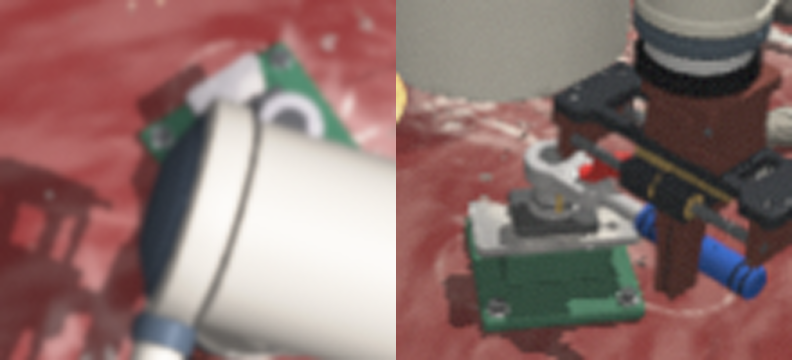

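Force rose from about 3 N to about 6 N between 0.3 and 0.4 rad of swing, so the bolt is engaged there. The yellow mark is now visible at (560,203) in the scene crop. I'll continue to about 1.25 rad.

Request:
drive_tool(
  targets=[
    [[-0.027,-0.05,0],[0,0,0.032],0],
    [[-0.052,-0.101,0],[0,0,0.064],0],
    [[-0.074,-0.154,0],[0,0,0.095],0],
    [[-0.094,-0.207,0],[0,0,0.127],0],
    [[-0.11,-0.261,0],[0,0,0.159],0],
    [[-0.125,-0.316,0],[0,0,0.191],0],
    [[-0.136,-0.372,0],[0,0,0.223],0],
    [[-0.145,-0.429,0],[0,0,0.255],0],
    [[-0.151,-0.485,0],[0,0,0.286],0],
    [[-0.154,-0.542,0],[0,0,0.318],0],
  ],
)

```text
time_s: 12.77
tcp_pos: [0.4489, -0.1748, 0.0798]
tcp_rot: [-2.059, -2.37, -0.0]
contact_force: [-0.9, 6.2, 2.2]
width: 0.0005
finger_force: 3.1
```

Request:
drive_tool(
  targets=[
    [[0,-0.028,0],[0,0,0.016],0],
    [[0.001,-0.057,0],[0,0,0.032],0],
    [[0.002,-0.085,0],[0,0,0.048],0],
    [[0.003,-0.114,0],[0,0,0.064],0],
    [[0.006,-0.142,0],[0,0,0.08],0],
    [[0.01,-0.17,0],[0,0,0.095],0],
    [[0.013,-0.199,0],[0,0,0.111],0],
    [[0.017,-0.227,0],[0,0,0.127],0],
    [[0.023,-0.255,0],[0,0,0.143],0],
    [[0.029,-0.283,0],[0,0,0.159],0],
  ],
)

```text
time_s: 13.6
tcp_pos: [0.4519, -0.2088, 0.0798]
tcp_rot: [-1.75, -2.606, 0.001]
contact_force: [-2.6, 5.6, 2.9]
width: 0.0005
finger_force: 3.1
```

```bash
python3 - <<'E'
from h import *
st()
for y in(.022,.06): to(.135,y,1.25,z=.08)
E
```

```text
t 13.6 tcp [ 0.4519 -0.2088  0.0798] yaxis deg 22.2 F [-2.6  5.6  2.9] w 0.0005023616897881087 q [-0.5  -0.16  1.73 -0.    1.58 -0.89]
(0.135, 0.022, 1.25) {'z': 0.08} [ 0.4533 -0.2103  0.08  ] units [ 0.012 -0.013  0.002]
(0.135, 0.06, 1.25) {'z': 0.08} [ 0.439  -0.1751  0.08  ] units [-0.107  0.281  0.002]
```

Request:
drive_tool(
  targets=[
    [[-0.04,0.1,0],[0,0,0],0],
    [[-0.08,0.2,0],[0,0,0],0],
    [[-0.11,0.28,0],[0,0,0],0],
    [[-0.11,0.28,0.2],[0,0,0],0],
    [[-0.11,0.28,0.4],[0,0,0],0],
    [[-0.11,0.28,0.6],[0,0,0],0],
    [[-0.11,0.28,0.8],[0,0,0],0],
    [[-0.11,0.28,1.0],[0,0,0],0],
    [[-0.11,0.28,1.0],[0,0,0],0],
    [[-0.11,0.28,1.0],[0,0,0],0],
  ],
)

```text
time_s: 14.43
tcp_pos: [0.4401, -0.1761, 0.2012]
tcp_rot: [1.752, 2.604, -0.001]
contact_force: [0.2, -0.0, -0.1]
width: 0.0001
finger_force: 0.0
```

Request:
drive_tool(
  targets=[
    [[0,-0.1,0.1],[0,0,0],0],
    [[0,-0.2,0.2],[0,0,0],0],
    [[0,-0.3,0.2],[0,0,0],0],
    [[0,-0.4,0.2],[0,0,0],0],
    [[0,-0.5,0.2],[0,0,0],0],
    [[0,-0.6,0.2],[0,0,0],0],
    [[0,-0.7,0.2],[0,0,0],0],
    [[0,-0.8,0.2],[0,0,0],0],
    [[0,-0.9,0.2],[0,0,0],0],
    [[0,-1.0,0.2],[0,0,0],0],
  ],
)

```text
time_s: 15.27
tcp_pos: [0.4398, -0.2968, 0.2236]
tcp_rot: [-1.754, -2.606, -0.0]
contact_force: [0.5, -0.1, 0.5]
width: 0.0006
finger_force: 0.0
```

Request:
drive_tool(
  targets=[
    [[-0.05,-0.1,0],[0,0,0],0],
    [[-0.1,-0.2,0],[0,0,0],0],
    [[-0.15,-0.3,0],[0,0,0],0],
    [[-0.2,-0.4,0],[0,0,0],0],
    [[-0.25,-0.5,0],[0,0,0],0],
    [[-0.3,-0.6,0],[0,0,0],0],
    [[-0.35,-0.7,0],[0,0,0],0],
    [[-0.4,-0.8,0],[0,0,0],0],
    [[-0.45,-0.9,0],[0,0,0],0],
    [[-0.5,-1.0,0],[0,0,0],0],
  ],
)

```text
time_s: 16.1
tcp_pos: [0.3792, -0.4167, 0.2238]
tcp_rot: [1.754, 2.607, -0.0]
contact_force: [0.1, -0.5, -0.5]
width: 0.0006
finger_force: 0.0
```

```bash
python3 - <<'E'
from h import *
st()
c=env.camera("top");meas(c,.101,"blue",(150,280,280,400));meas(c,.128,"red",(165,215,315,375))
s=env.camera("scene")
p=s["pixels"][100:185,240:345].astype(int);mk=(p[...,0]>p[...,2]+70)&(p[...,1]>p[...,2]+40)
ys,xs=np.nonzero(mk);print("yellow",len(xs),xs.mean()+240 if len(xs) else 0,ys.mean()+100 if len(xs) else 0)
print("axis proj z=.05..09",proj(s,[[*A,.06],[*A,.075],[*A,.089]]).round(1))
cv2.imwrite("pics/f.png",np.hstack([cv2.resize(c["pixels"][140:240,270:380,::-1],(396,360),interpolation=2),cv2.resize(s["pixels"][90:190,230:340,::-1],(396,360),interpolation=2)]))
E
```

```text
t 16.1 tcp [ 0.3792 -0.4167  0.2238] yaxis deg 22.1 F [ 0.1 -0.5 -0.5] w 0.0006248651419900241 q [-0.89 -0.01  1.33  0.    1.82 -1.28]
blue 317 [ 0.4595 -0.2232] ang 19.6 ext 0.0943
red 23 [ 0.5463 -0.1929] ang 62.8 ext 0.0281
yellow 0 0 0
axis proj z=.05..09 [[273.1 147.6]
 [273.2 143. ]
 [273.3 138.6]]
```

View pics/f.png

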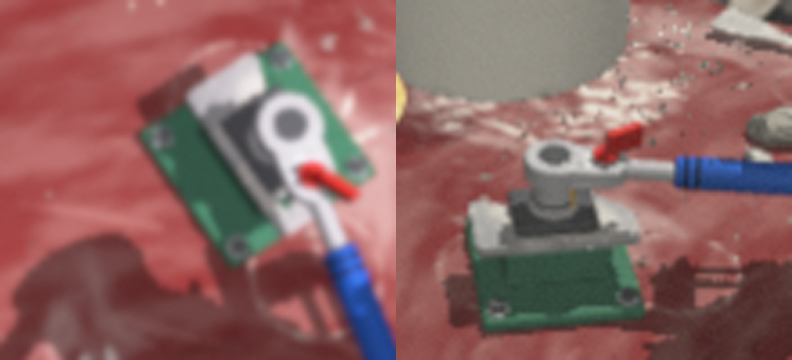

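The handle has swung about 1.21 rad, and the tab points clockwise of head-to-grip in the crop, at about (325,180), still on the loosen side. The yellow mark moved from (560,203) to (573,198), which matches about 0.75 rad after engagement began. That puts the bolt at about 0.83–0.95 rad, and the tool is clear. I'm handing it in.

```bash
python3 - <<'E'
from h import *
c=env.camera("top");mk=env.silhouettes("bisque_cup","top")[0]["mask"];ys,xs=np.nonzero(mk);print(xs.mean(),ys.mean())
print(env.finish_job())
E
```

```text
208.88975155279502 212.72670807453417
the job is handed in; nothing more can be done
None
```

I flipped the lever fully to loosen, then swung the handle counter-clockwise; the bolt turned an estimated 0.83–0.95 rad (an eighth is 0.785), inferred from push force and the yellow mark, with the ratchet released, the cup untouched and the job handed in.

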